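Set the roller gap of the marking rotary

ROBOT

A 6-joint arm with a two-finger parallel gripper is mounted at the origin on a cart in front of the work surface, level with it; the furniture and walls round the work are solid. World frame = base frame: x ahead of the robot, y to its left, z up, the work surface at z = 0. Lengths are in mm, angles in rad, forces in N, time in s.
With the tool pointing down it reaches from about 275 to 1000 mm from the base axis. Payload 8.4 kg.
Tool frame: the origin (TCP) lies midway between the tips of the shut fingers; the grasp point (between the pads) lies 19 mm behind it; z points along the fingers, y is the direction in which the jaws open and shut (so a half turn about z gives the same grasp; the last joint's range is limited). The gripper opens to 85 mm and grips with 20 to 120 N. Pads are 22 mm wide; open, the fingers measure 114 mm over their backs; the gripper's body (76 mm by 85 mm) begins 54 mm behind the grasp point. The pads swing forward as they close: fully open they stand 13 mm farther back than shut.
Start: joints at [-1.327, 0.353, 1.633, -0, 1.155, -0.002], TCP at [152.081, -606.217, 231.281] pointing down, gripper open.
Joint ranges: [-2.63, 2.63], [-0.92, 2.1], [0.06, 2.66], [-1.3, 4.44], [0, 2.69], [-3.02, 3.02]. Speed limits (rad/s): [2.22, 2.22, 2.79, 3.14, 3.14, 3.14].

INTERFACE

Orientations are given as [roll, pitch, yaw] about the fixed x, y, z axes, in that order (R = Rz(yaw) Ry(pitch) Rx(roll)).
In Python, from rig import r gives the robot as it stands. The module is installed in compiled form; this text tells all that it offers.
- The arm moves only by the tool drive_tool, never from a script. Its argument "moves" is a list of rows, each a list of 3 entries, a list of its own where there are three numbers: the closure, from 0 (fully open) to 1 (shut), then the shift along the tool's x, y, z in cm, then the turn about the tool's z in degrees. In form: [[claw, [dx, dy, dz], roll], ...]. A call has 1 to 12 rows; each row is the pose to reach, as a shift and turn from the pose measured when the call began, along the tool's axes at that moment; what a row does not reach only later rows make up. A row lasts 1/8 s, in which the tool goes at most 62.5 mm and 10.7 degrees, less where a joint would pass 70% of its speed; a pose out of reach is approached as far as the arm can. A call with a gripper value outside its range is refused whole. The fingers move at their own pace and stop on an object; "grip_force" is the grip in N (left out, the last holds). Time passes only in rows, so rows that repeat a pose let the fingers close. It gives the time, the measured TCP pose, the force and the opening at its end, in the units of the state.
- r.sense(): the state, without advancing time (a new reading comes with each control period).
- r.grab_frame(name): name is "scene" or "side" or "wrist"; returns a dict with "color" (480x640x3 uint8, red, green, blue), "fx", "fy", "cx", "cy" (pixels), "D" ([k1, k2, p1, p2, k3] as OpenCV has them; the pictures are not rectified), "pose" (4x4, takes a point from camera to world coordinates); the wrist camera has in their place "hand_eye" (4x4, takes a point from camera to tool coordinates, whose origin is the TCP and whose axes are the flange's). Camera axes: x right, y up, looking along -z (the intrinsics and any distortion apply to the point x, -y, -z); pixel columns grow to the right and rows downward; lengths in mm; the calibration is good to about 2 mm. A picture is of the moment at which its call begins: read the wrist's pose just before it. There is no depth.
- r.sign_off(): hands the job in, once; it reports no verdict.
Trained networks look in the newest picture that a camera, given by its name, has taken for a name from the list of things; names that differ only in an ending like _2 or _b are one class to them, and where a whole thing is asked for, a point or a joint stands for the part that bears it (a point fixed in the world has none). Each returns a list of dicts, best first, with "score" (0 to 1); they miss things now and then, are a little off and sometimes report something else, mostly with a low value. They report only what shows in the picture. A call takes as long as a camera call.
- r.outline_of(thing, camera): "mask" (480x640 bool, what is visible of it) and "at" ([column, row] in pixels, amid what is visible of it).
- r.spot_point(thing, camera): "at" ([column, row] in pixels: a listed point, or the origin of a listed thing).
The state is a dict: "clock": time; "qpos": joint angles; "qvel": joint speeds; "joint_efforts": joint torques, N m; "eef_pos": TCP position; "tcp_rot": TCP orientation; "contact_force": force on the tool from outside, world axes, zero at the start; "wrist_torque": the same for the moment, N m; "opening": opening from 0.0 (shut) to 1.0 (fully open).
Only numpy, scipy, OpenCV 4.12 (cv2) and the standard library are available. Lean on these libraries where they do the work, as an engineer would, in place of code of your own. Each camera call takes 0.05 s, during which the arm holds its last target.

TASK

Set the roller rotary for the next bush: with a fingertip, roll the knurled wheel until the roller gap has closed to the gauge mark, so that the black pointer on the sliding carriage stands within the red band. Then press the orange cam lever down flat to lock it. Work only the wheel and the lever, without forcing them; do not push the carriage itself, and leave the two bushes and the USB stick where they stand.

Things in the scene. Friction and masses are not known exactly. Their poses are not given: they have to be found in the camera images.
- rotary: roller rotary bolted to the bench: grey base plate 120 x 264 x 12 mm. Origin: centre of its underside. x points to its rear, y to its left, z up. Along y: fixed roller with motor at -102 mm, sliding carriage with second roller in the middle (white scale in front of it), cam lever 33, wheel 75 mm. All below 68 mm except the wheel (top 78 mm) and the raised lever (end 100 mm)
- wheel_axis (a point): centre of the knurled steel wheel (x 0, y 75, z 50 mm in the rotary): radius 28, width 24 mm, 30 fine ridges, axis level along the rotary's x; its top is 28 mm above this point. Two cheeks (outer faces 20 mm either side in x) end 15 mm below its top, so the upper part is open to a fingertip from above. Axes as the rotary's
- wheel (a joint): turn of the wheel (rad), grows as its top rolls to the rotary's left (+y); this closes the gap: rack and pinion move the carriage 8 mm to -y per radian (1 mm per 3.5 mm at the rim). Rolling back opens it. A fingertip pressing with 5 to 10 N carries the rim along (about 1.5 N turns it); it stays where left. Needs several strokes; stops at 0 and 5.7
- carriage (a joint): travel of the sliding carriage (m) from fully open; grows as the gap closes, 0 to 0.046. It moves with the wheel
- pointer (a point): middle of the black pointer bar (2.4 mm wide, 4 mm high, 13 mm long) on the front of the carriage, 32 mm above the bench, just over the white scale. Axes as the rotary's; it travels along y
- mark (a point): centre of the red gauge mark, a band 5 mm wide (in y) clamped on the white scale ledge in front of the carriage; fixed for the run. Axes as the rotary's: the pointer is at the mark when the y of the two agree in the rotary's frame
- lock_pivot (a point): pivot of the cam lever, at x -27, y 33, z 54 mm in the rotary's frame; the pivot's axis is along y
- lever_pad (a point): middle of the upper face of the orange pad (24 x 16 mm) near the end of the cam lever, 43 mm out from the pivot towards the rotary's front (-x) and 7.5 mm above the lever's centre line; the lever ends 55 mm from the pivot
- lock (a joint): cam lever (rad): 0 = raised 0.85 rad above level, unlocked; 0.85 = down flat, locked. It is pressed down on the pad with a few newtons, about 10 at the end as the cam grips the rack; it stays where it is left
- bush_a: loose grey steel bush, 38 mm across, 28 mm high, standing in front of the rotary; origin: centre of its underside; not to be moved
- bush_b: loose brass-coloured bush, 30 mm across, 22 mm high, in front of the rotary; origin: centre of its underside; not to be moved
- usb_stick: loose blue USB stick, 18 x 54 x 8 mm, lying on the bench behind the rotary; origin: centre of its underside; not to be moved

How it is judged:
By the outcome, as a careful person would: the job done as asked, in the order asked, and still so for the second after the job is handed in, with the robot touching nothing.
It also fails if it takes over 51 s, if anything falls off the work surface, if the arm or the gripper's body presses on something with over 40 N, if the wrist force passes 120 N, or if a joint passes its speed limit or range.

## Working session

There is one attempt and no reset: what is moved stays moved. The work goes in short steps, Python scripts to look and compute and a tool call to move; the robot and the scene stay as the last step left them, time stands still between calls to the robot, and variables do not carry over. Pictures are saved under pics/ and viewed, and the job is handed in when it is done.

Besides the shell and the picture viewer there is one more tool, called after "Request:" as a command line: name --argument value ..., lists and objects as JSON in quotes. drive_tool: Moves the arm, as the interface text tells. Its arguments: {"type":"object","properties":{"moves":{"type":"array"},"grip_force":{"type":"number"}},"required":["moves"]}

```bash
mkdir -p pics; cat > h.py <<'E'
from rig import r
import numpy as np, cv2
def save(name,fn):
    f=r.grab_frame(name); cv2.imwrite('pics/'+fn,f['color'][:,:,::-1]); return f
def ray(f,uv,pose=None):
    K=np.array([[f['fx'],0,f['cx']],[0,f['fy'],f['cy']],[0,0,1]])
    p=cv2.undistortPoints(np.array([[uv]],float),K,np.array(f['D'],float))[0,0]
    P=np.array(f['pose'] if pose is None else pose)
    d=P[:3,:3]@np.array([p[0],-p[1],-1.]); return P[:3,3],d
def atz(f,uv,z,pose=None):
    o,d=ray(f,uv,pose); return o+d*(z-o[2])/d[2]
def proj(f,X,pose=None):
    P=np.array(f['pose'] if pose is None else pose); c=np.linalg.inv(P)@np.append(X,1)
    K=np.array([[f['fx'],0,f['cx']],[0,f['fy'],f['cy']],[0,0,1]])
    return cv2.projectPoints(np.array([[c[0],-c[1],-c[2]]]),np.zeros(3),np.zeros(3),K,np.array(f['D'],float))[0].ravel()
def tri(obs):
    A=np.zeros((3,3));b=np.zeros(3)
    for o,d in obs:
        d=d/np.linalg.norm(d);M=np.eye(3)-np.outer(d,d);A+=M;b+=M@o
    return np.linalg.solve(A,b)
E
python3 - <<'E'
from h import *
s=r.sense();print(s)
fs={}
Z={'rotary':0,'wheel_axis':50,'pointer':32,'mark':None,'lock_pivot':54,'lever_pad':None,'bush_a':0,'bush_b':0,'usb_stick':0}
import collections
ob=collections.defaultdict(list)
for c in('scene','side'):
    f=save(c,c+'0.png');fs[c]=f
    print(c,f['pose'][:3,3],f['fx'])
    for t,z in Z.items():
        for q in r.spot_point(t,c)[:2]:
            print(c,t,round(q['score'],2),np.round(q['at'],1),None if z is None else np.round(atz(f,q['at'],z),1))
        qq=r.spot_point(t,c)
        if qq: ob[t].append(ray(f,qq[0]['at']))
for t in ob:
    if len(ob[t])==2: print(t,np.round(tri(ob[t]),1))
E
```

```text
{'clock': 0.0, 'qpos': array([-1.32741178e+00,  3.53640808e-01,  1.63414979e+00,  1.31349807e-05,
        1.15518888e+00, -2.39442127e-03]), 'qvel': array([ 6.81757878e-05,  1.87741848e-03, -2.65537289e-04, -6.52957549e-04,
       -7.32856861e-04,  8.20146818e-04]), 'joint_efforts': array([-1.45315375e-03, -6.05251694e+01, -3.42064404e+01, -1.38254691e-04,
        9.36479919e-03, -4.78537061e-06]), 'eef_pos': array([ 151.96137494, -605.74864532,  230.55956279]), 'tcp_rot': array([-3.14020586e+00, -1.53300608e-05,  2.45773643e-01]), 'contact_force': array([-0.89711348, -0.32473664, -0.18253964]), 'wrist_torque': array([-0.0036096 ,  0.04955845,  0.00183575]), 'opening': 1.0015917389285198}
scene [-13.56316323 436.82562917 765.62023452] 613.721248838131
scene rotary 0.75 [293.5 299.2] [530.6 213.2   0. ]
scene pointer 0.58 [319.2 305.7] [479.2 193.8  32. ]
scene mark 0.46 [335.4 294.2] None
scene lock_pivot 0.93 [285.8 301.1] [494.2 240.4  54. ]
scene lever_pad 0.58 [250.9 304.7] None
scene lever_pad 0.5 [296.3 292.7] None
scene bush_a 0.83 [348.1 321.3] [454.1 157.6   0. ]
scene bush_
[... 420 characters left out ...]
. ]
side pointer 0.85 [338.  287.6] [484.8 196.3  32. ]
side mark 0.52 [342.4 277.1] None
side mark 0.52 [341.8 286.5] None
side lock_pivot 0.97 [319.7 290.2] [493.6 239.   54. ]
side lever_pad 0.91 [327.8 266.5] None
side bush_a 0.65 [368.7 296.1] [450.8 158.5   0. ]
side bush_a 0.61 [376.4 274.9] [459.5 101.6   0. ]
side bush_b 0.65 [368.7 296.1] [450.8 158.5   0. ]
side bush_b 0.61 [376.4 274.9] [459.5 101.6   0. ]
side usb_stick 0.55 [216.5 304.5] [654.  267.7   0. ]
rotary [533.  212.8   1. ]
pointer [485.3 191.5  26.7]
mark [493.5 159.   23.6]
lock_pivot [492.7 241.   55.8]
lever_pad [446.1 307.  146.9]
bush_a [451.9 158.5   0.9]
bush_b [451.9 158.5   0.9]
usb_stick [654.3 269.1   2.8]
```

```bash
python3 - <<'E'
import cv2
for n,(x,y) in{'scene':(200,220),'side':(200,210)}.items():
    im=cv2.imread(f'pics/{n}0.png')[y:y+150,x:x+200]; cv2.imwrite(f'pics/{n}0c.png',cv2.resize(im,(800,600),interpolation=cv2.INTER_CUBIC))
E
```

```text
(no output)
```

View pics/scene0c.png

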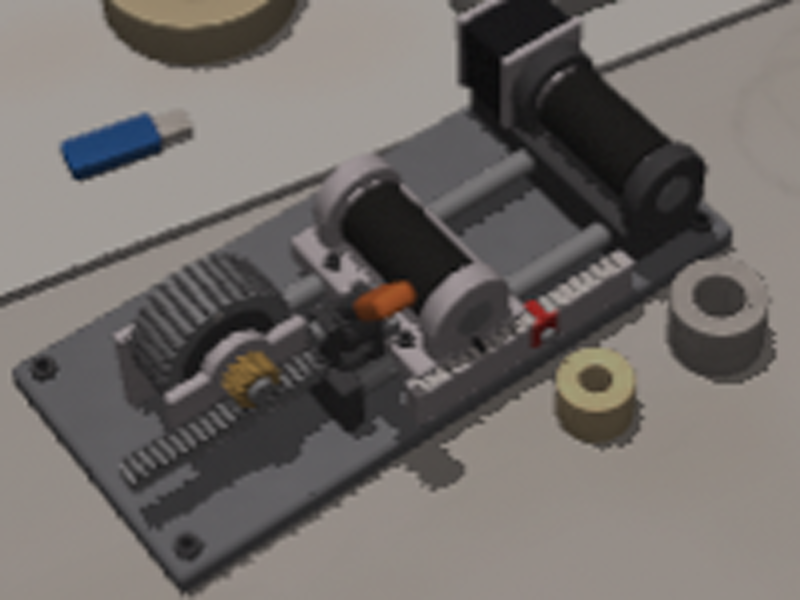

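View pics/side0c.png

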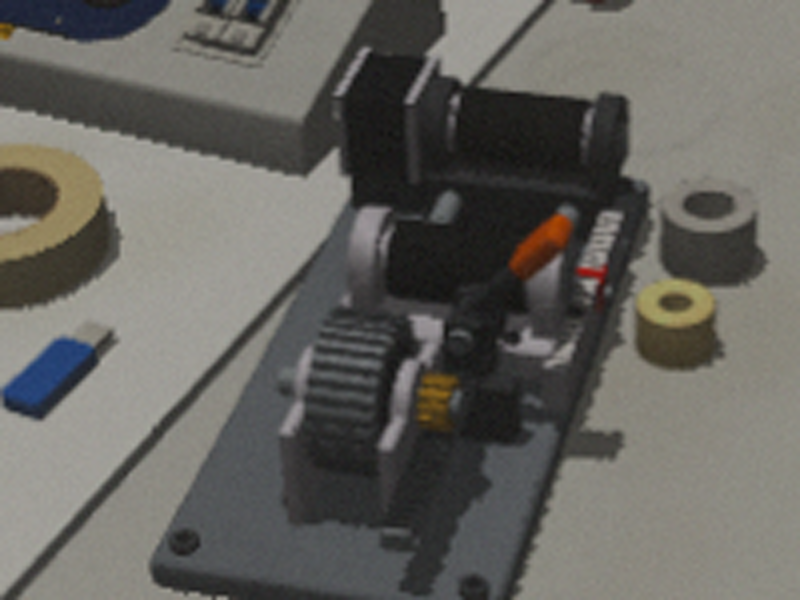

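View pics/scene0.png

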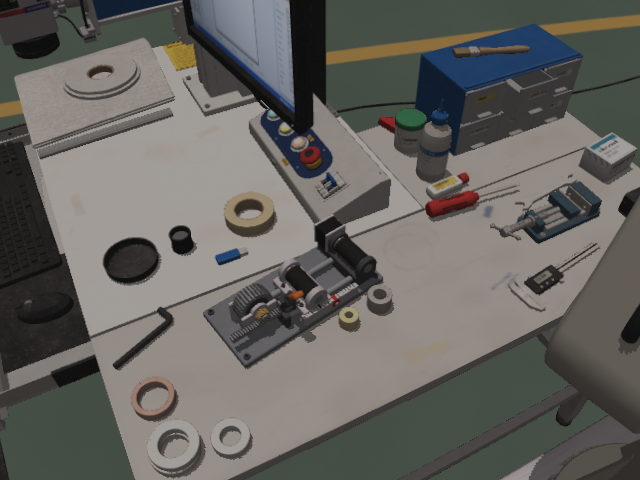

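```bash
cat > fit.py <<'E'
from h import *
from scipy.optimize import least_squares
def fit(fs,obs,x0=(520,207,0.05)):
    def T(p,X):
        c,s=np.cos(p[2]),np.sin(p[2]); return np.array([p[0]+c*X[0]-s*X[1],p[1]+s*X[0]+c*X[1],X[2]])
    g=lambda p:np.concatenate([proj(fs[c],T(p,X))-np.array(uv) for c,X,uv in obs])
    return least_squares(g,x0,loss='soft_l1',x_scale=[10,10,.1]),T
E
python3 - <<'E'
from fit import *
fs={c:r.grab_frame(c) for c in('scene','side')}
S=lambda u,v:(200+u/4,220+v/4)
D=lambda u,v:(200+u/4,210+v/4)
obs=[('scene',(60,132,12),S(16,376)),('scene',(-60,132,12),S(184,578)),('scene',(-60,-132,12),S(732,230)),
('side',(60,132,12),D(152,562)),('side',(60,132,0),D(152,578)),('side',(-60,-132,12),D(650,182)),
('scene',(-27,33,54),(285.8,301.1)),('side',(-27,33,54),(319.7,290.2)),('side',(0,75,50),(289.7,306)),
]
q,T=fit(fs,obs);p=q.x;print(p,np.round(q.fun.reshape(-1,2),1))
inv=lambda w:(np.array([[np.cos(p[2]),np.sin(p[2])],[-np.sin(p[2]),np.cos(p[2])]])@(w[:2]-p[:2]))
for c,uv in(('scene',S(478,346)),('scene',(319.2,305.7)),('side',(338,287.6)),('scene',S(541,318)),('side',D(592,272)),('side',(342.4,277.1)),('scene',(335.4,294.2))):
    print(c,np.round(uv),[np.round(inv(atz(fs[c],uv,z)),1) for z in(26,32)])
print('wheel',T(p,(0,75,78)),'pad',T(p,(-27-43*np.cos(.85)-7.5*np.sin(.85)*-1*-1,33,54+43*np.sin(.85)+7.5*np.cos(.85))))
w=r.grab_frame('wrist');print(w['hand_eye'],w['fx'])
E
```

```text
[5.28901401e+02 2.10962326e+02 1.92755655e-01] [[-2.2 -1.2]
 [-0.7  2.2]
 [ 1.2 -0.3]
 [-0.5 -0.2]
 [ 0.5  2.5]
 [ 0.4 -1.6]
 [ 0.9 -1.5]
 [-1.4 -0.7]
 [ 1.6  1.6]]
scene [320. 306.] [array([-49.9,  -9.4]), array([-53.5,  -6.7])]
scene [319. 306.] [array([-48.4, -10. ]), array([-52. ,  -7.3])]
side [338. 288.] [array([-44.3, -13.9]), array([-46.1,  -5.9])]
scene [335. 300.] [array([-54.4, -36.2]), array([-57.9, -33.3])]
side [348. 278.] [array([-53.8, -40.8]), array([-55.5, -32.5])]
side [342. 277.] [array([-45. , -41.3]), array([-46.8, -33.1])]
scene [335. 294.] [array([-46.6, -42.8]), array([-50.2, -39.8])]
wheel [514.5340827  284.57333213  78.        ] pad [462.69587474 231.66309171  91.25493102]
[[ 2.99940493e-04  9.45838925e-01  3.24636162e-01  8.40870915e+01]
 [ 9.99999812e-01 -1.10199057e-04 -6.02859144e-04 -1.14693031e-01]
 [-5.34433046e-04  3.24636282e-01 -9.45838781e-01 -1.44042007e+02]
 [ 0.00000000e+00  0.00000000e+00  0.00000000e+00  1.00000000e+00]] 330.83601667023703
```

Request:
drive_tool --moves '[[1, [3.5, -4.8, 0], -10], [1, [7, -9.6, 0], -20], [1, [10.6, -14.5, 0], -30], [1, [14.2, -19.4, 0], -40], [1, [17.8, -24.2, 0], -50], [1, [21.3, -29, 0], -60], [1, [24.9, -33.9, 0], -70], [1, [28.4, -38.7, 0], -80], [1, [32, -43.6, 0], -90], [1, [35.5, -48.4, 0], -100], [1, [39, -53.2, 0], -110], [1, [42.6, -58.1, 0], -120]]'

```text
clock: 3.55
eef_pos: [424.5, 63.1, 231.7]
tcp_rot: [3.141, 0.001, 2.346]
contact_force: [1.3, -0.6, 0.3]
opening: -0.001
```

```bash
cat > go.py <<'E'
from h import *
import sys
from scipy.spatial.transform import Rotation as Ro
# go.py x y z yaw -> tool shift cm and roll deg
s=r.sense();R=Ro.from_euler('xyz',s['tcp_rot']).as_matrix()
t=np.array([float(v) for v in sys.argv[1:4]]);yaw=float(sys.argv[4])
print('t',round(s['clock'],2),'pos',np.round(s['eef_pos'],1),'yaw',round(s['tcp_rot'][2],3),'F',np.round(s['contact_force'],1),'op',round(s['opening'],2),'q',np.round(s['qpos'],2))
print('shift cm',np.round(R.T@(t-s['eef_pos'])/10,2),'roll',round(np.degrees(-((yaw-s['tcp_rot'][2]+np.pi)%(2*np.pi)-np.pi)),1))
E
python3 go.py 514.5 284.6 130 3.334
```

```text
t 3.55 pos [424.5  63.1 231.7] yaw 2.346 F [ 1.3 -0.6  0.3] op -0.0 q [ 0.14  0.04  2.03 -0.    1.07 -0.63]
shift cm [ 9.53 21.93 10.18] roll -56.6
```

Request:
drive_tool --moves '[[1, [2, 4.5, 0.5], -10], [1, [4, 9, 1.5], -20], [1, [6, 13.5, 3], -30], [1, [8, 18, 5], -40], [1, [9.5, 21.9, 7.5], -50], [1, [9.5, 21.9, 9.2], -56.6], [1, [9.5, 21.9, 9.2], -56.6]]'

```text
clock: 4.42
eef_pos: [513.5, 284.0, 138.3]
tcp_rot: [-3.14, -0.002, -2.949]
contact_force: [-0.1, -0.0, -0.2]
opening: 0.001
```

```bash
python3 - <<'E'
from h import *
from scipy.spatial.transform import Rotation as Ro
s=r.sense();f=save('wrist','w1.png')
P=np.eye(4);P[:3,:3]=Ro.from_euler('xyz',s['tcp_rot']).as_matrix();P[:3,3]=s['eef_pos'];P=P@f['hand_eye']
print(s['eef_pos'],s['tcp_rot'],P[:3,3])
for X in((514.5,284.6,78),s['eef_pos']):print(proj(f,X,P))
for t,z in(('rotary',0),('wheel_axis',50),('pointer',32),('mark',28),('lock_pivot',54),('lever_pad',91)):
    for q in r.spot_point(t,'wrist')[:1]: print(t,round(q['score'],2),np.round(q['at'],1),np.round(atz(f,q['at'],z,P),1))
E
```

```text
[513.4600386  284.02337    138.32445799] [-3.14029752e+00 -1.78451476e-03 -2.94918923e+00] [432.08238346 268.50177241 282.51527543]
[318.64189051 258.65785306]
[317.88071423 302.93878421]
rotary 0.89 [234.  230.3] [533.6 210.9  -0. ]
wheel_axis 0.64 [320.  249.4] [518.2 286.4  50. ]
pointer 0.55 [213.1 174.8] [481.3 196.7  32. ]
lock_pivot 0.9 [260.1 214.5] [498.9 239.   54. ]
lever_pad 0.58 [246.5 197. ] [479.  234.4  91. ]
```

View pics/w1.png

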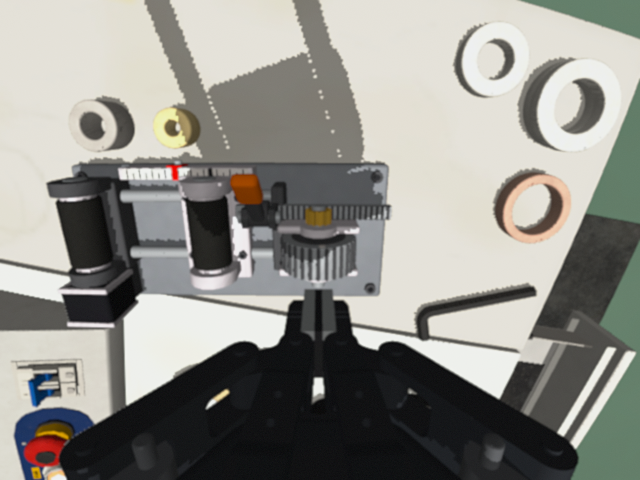

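Request:
drive_tool --moves '[[1, [-0.1, -1.45, 2], 0], [1, [-0.1, -1.45, 4.5], 0], [1, [-0.1, -1.45, 5.7], 0], [1, [-0.1, -1.45, 5.9], 0], [1, [-0.1, -1.45, 5.9], 0]]'

```text
clock: 5.4
eef_pos: [519.2, 270.4, 82.4]
tcp_rot: [3.141, 0.003, -2.95]
contact_force: [0.0, -0.2, -1.0]
opening: -0.001
```

Request:
drive_tool --moves '[[1, [0, 0, 0.1], 0], [1, [0, 0, 0.2], 0], [1, [0, 0, 0.2], 0]]'

```text
clock: 5.78
eef_pos: [519.2, 270.4, 80.6]
tcp_rot: [3.141, 0.004, -2.95]
contact_force: [-0.1, 0.2, -0.8]
opening: -0.001
```

Request:
drive_tool --moves '[[1, [0, 0, 0.15], 0], [1, [0, 0, 0.3], 0], [1, [0, 0, 0.3], 0]]'

```text
clock: 6.15
eef_pos: [519.1, 270.3, 77.3]
tcp_rot: [3.141, 0.003, -2.95]
contact_force: [0.1, 1.0, -1.1]
opening: 0.001
```

Request:
drive_tool --moves '[[1, [0, 0, 0.1], 0], [1, [0, 0, 0.1], 0]]'

```text
clock: 6.4
eef_pos: [519.1, 270.3, 76.3]
tcp_rot: [3.141, 0.003, -2.95]
contact_force: [-0.1, -0.8, -0.1]
opening: 0.0
```

Request:
drive_tool --moves '[[1, [0, 0, 0.1], 0], [1, [0, 0, 0.1], 0]]'

```text
clock: 6.65
eef_pos: [519.2, 270.2, 75.5]
tcp_rot: [3.141, 0.003, -2.95]
contact_force: [-1.0, -1.5, 2.1]
opening: -0.002
```

Request:
drive_tool --moves '[[1, [0, 0, 0.07], 0], [1, [0, 0.3, -0.01], 0], [1, [0, 0.5, -0.05], 0], [1, [0, 0.8, -0.09], 0], [1, [0, 1.1, -0.1], 0], [1, [0, 1.4, -0.1], 0]]'

```text
clock: 7.4
eef_pos: [516.7, 284.1, 77.6]
tcp_rot: [3.141, 0.004, -2.95]
contact_force: [-4.1, -2.3, 12.8]
opening: -0.001
```

```bash
cat > look.py <<'E'
from h import *
from scipy.spatial.transform import Rotation as Ro
import sys
n=sys.argv[1]
s=r.sense();f=save('wrist',f'w{n}.png')
P=np.eye(4);P[:3,:3]=Ro.from_euler('xyz',s['tcp_rot']).as_matrix();P[:3,3]=s['eef_pos'];P=P@f['hand_eye']
a=.1928;o=np.array([528.9,211.0]);L=lambda X:np.array([o[0]+np.cos(a)*X[0]-np.sin(a)*X[1],o[1]+np.sin(a)*X[0]+np.cos(a)*X[1],X[2]])
inv=lambda w:np.array([[np.cos(a),np.sin(a)],[-np.sin(a),np.cos(a)]])@(w[:2]-o)
rel=inv(s['eef_pos']);print('clock',round(s['clock'],2),'tip in rotary',np.round(rel,1),'z',round(s['eef_pos'][2],1),'F',np.round(s['contact_force'],1))
u,v=proj(f,L((-52,-25,30)),P);u,v=int(u)-50,int(v)-37
u=max(0,min(540,u));v=max(0,min(405,v))
c=f['color'][v:v+75,u:u+100];cv2.imwrite(f'pics/w{n}c.png',cv2.resize(c[:,:,::-1],(800,600),interpolation=cv2.INTER_CUBIC));print('crop',u,v)
hsv=f['color'].astype(int);red=(hsv[...,0]>150)&(hsv[...,1]<70)&(hsv[...,2]<70)
m=np.zeros_like(red);m[v:v+75,u:u+100]=1;ys,xs=np.nonzero(red&m)
if len(xs): print('red',xs.mean(),ys.mean(),xs.min(),xs.max(),ys.min(),ys.max(),'rot',[np.round(inv(atz(f,(xs.mean(),ys.mean()),z,P)),1) for z in(28,32)])
q=r.spot_point('pointer','wrist')
for t in('pointer','mark'):
    for q in r.spot_point(t,'wrist')[:1]:print(t,round(q['score'],2),np.round(q['at'],1),np.round(inv(atz(f,q['at'],32,P)),1))
E
python3 look.py 2
```

```text
clock 7.4 tip in rotary [ 2.  74.1] z 77.6 F [-4.1 -2.3 12.8]
crop 98 142
red 145.96341463414635 182.3109756097561 120 197 172 204 rot [array([-49.9, -28. ]), array([-50.5, -25.8])]
pointer 0.89 [169.3 182.6] [-50.2 -12. ]
mark 0.6 [133.3 181.7] [-51.  -33.4]
```

View pics/w2c.png

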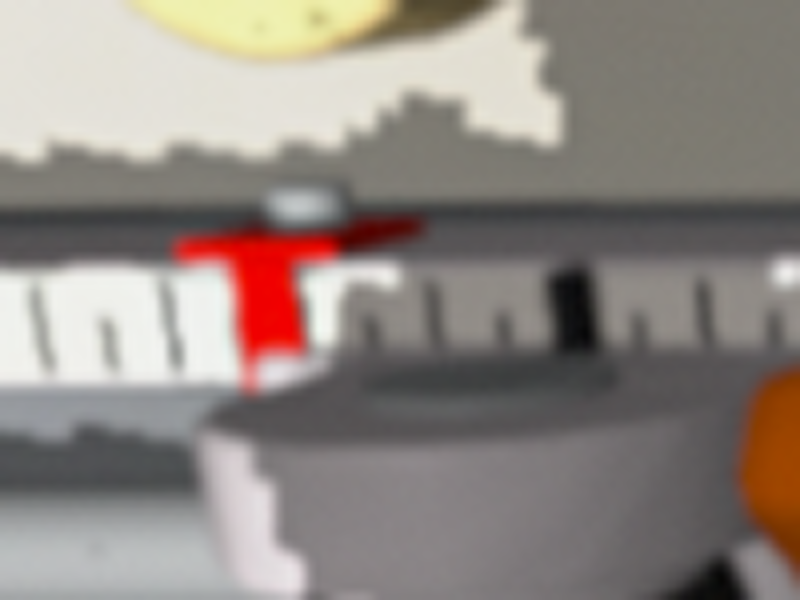

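Request:
drive_tool --moves '[[1, [0, 0.3, 0.07], 0], [1, [0, 0.6, 0.07], 0], [1, [0, 0.9, 0.1], 0], [1, [0, 1.2, 0.16], 0], [1, [0, 1.5, 0.25], 0]]'

```text
clock: 8.22
eef_pos: [513.8, 299.4, 75.3]
tcp_rot: [3.141, 0.004, -2.95]
contact_force: [-0.0, -0.8, 3.4]
opening: 0.003
```

```bash
python3 look.py 3
```

```text
clock 8.22 tip in rotary [ 2.2 89.7] z 75.3 F [-0.  -0.8  3.4]
crop 70 142
red 136.4375 190.88541666666666 92 169 172 206 rot [array([-45.1, -17.8]), array([-45.9, -15.5])]
pointer 0.85 [135.6 183.6] [-50.1 -15.3]
mark 0.65 [103.1 186.2] [-48.9 -35.2]
```

View pics/w3c.png

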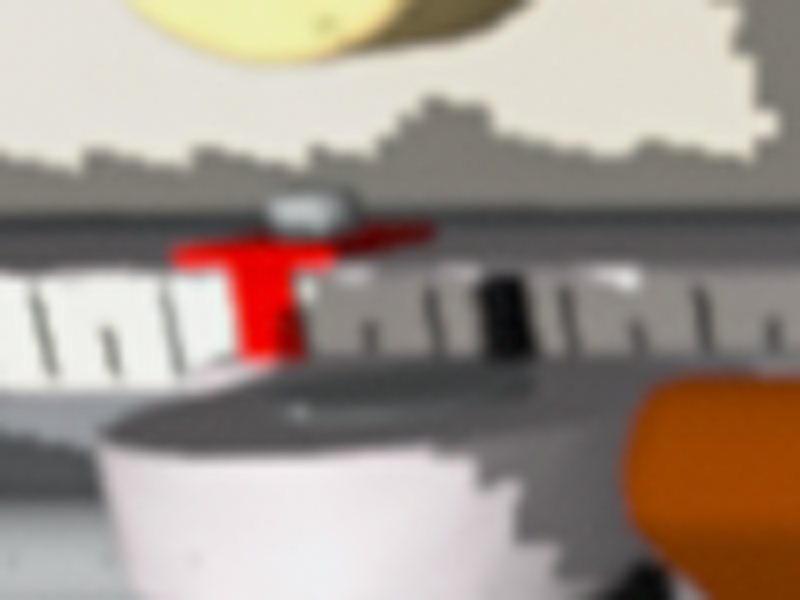

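Request:
drive_tool --moves '[[1, [0, 0.1, -0.7], 0], [1, [0.1, -3.07, -0.7], 0], [1, [0.1, -3.07, -0.15], 0], [1, [0.1, -3.07, 0.06], 0], [1, [0.1, -2.67, -0.08], 0], [1, [0.1, -2.27, -0.15], 0], [1, [0.1, -1.87, -0.16], 0], [1, [0.1, -1.47, -0.16], 0], [1, [0.1, -1.07, -0.16], 0], [1, [0.1, -0.67, -0.13], 0], [1, [0.1, -0.27, -0.05], 0], [1, [0.1, 0.03, 0.04], 0]]'

```text
clock: 9.93
eef_pos: [513.2, 300.7, 75.0]
tcp_rot: [3.14, 0.005, -2.95]
contact_force: [0.3, 0.5, 3.2]
opening: -0.001
```

```bash
python3 look.py 4
```

```text
clock 9.93 tip in rotary [ 1.7 91. ] z 75.0 F [0.3 0.5 3.2]
crop 68 143
red 140.4047619047619 193.984126984127 89 167 173 207 rot [array([-43.6, -14. ]), array([-44.4, -11.8])]
pointer 0.85 [116.5 185.4] [-49.6 -25.3]
mark 0.67 [101.6 183.1] [-51.1 -34. ]
```

View pics/w4c.png

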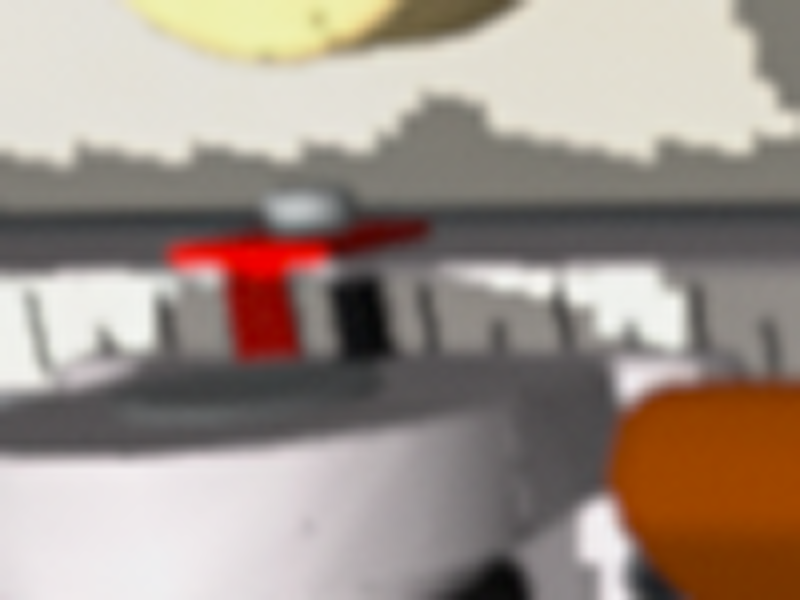

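Request:
drive_tool --moves '[[1, [0, 0.1, -0.7], 0], [1, [0.1, -3.2, -0.7], 0], [1, [0.1, -3.2, -0.15], 0], [1, [0.1, -3.2, 0.03], 0], [1, [0.1, -2.8, -0.11], 0], [1, [0.1, -2.4, -0.18], 0], [1, [0.1, -2.0, -0.19], 0], [1, [0.1, -1.6, -0.19], 0], [1, [0.1, -1.5, -0.19], 0], [1, [0.1, -1.5, -0.6], 0], [1, [0.1, -1.5, -3], 0], [1, [0.1, -1.5, -5.5], 0]]'

```text
clock: 11.62
eef_pos: [514.2, 285.6, 130.0]
tcp_rot: [3.14, 0.004, -2.95]
contact_force: [0.8, 1.2, 1.0]
opening: -0.005
```

Request:
drive_tool --moves '[[1, [0, -4, -1], 0], [1, [0, -8, -2], 0], [1, [0, -11, -2], 0], [1, [0, -11, -2], 0]]'

```text
clock: 12.12
eef_pos: [535.2, 176.3, 149.8]
tcp_rot: [3.14, 0.004, -2.952]
contact_force: [0.2, -1.0, -0.1]
opening: -0.0
```

```bash
python3 look.py 5
```

```text
clock 12.12 tip in rotary [ -0.4 -35.2] z 149.8 F [ 0.2 -1.  -0.1]
crop 280 130
pointer 0.96 [327.9 169.5] [-50.4 -27.2]
mark 0.5 [319.1 169.6] [-50.3 -34. ]
```

View pics/w5c.png

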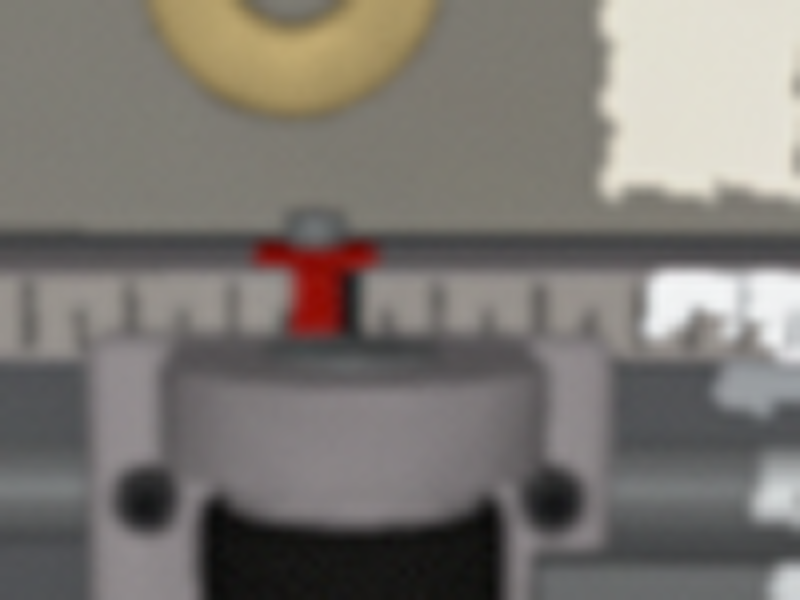

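```bash
python3 - <<'E'
import cv2
im=cv2.imread('pics/w5.png')[155:179,304:336]; cv2.imwrite('pics/w5d.png',cv2.resize(im,(800,600),interpolation=cv2.INTER_NEAREST))
print(im[14,:,::-1].tolist())
E
```

```text
[[145, 140, 134], [151, 146, 141], [153, 148, 143], [144, 140, 135], [126, 122, 117], [122, 119, 114], [143, 138, 134], [153, 148, 143], [153, 148, 143], [148, 145, 140], [131, 128, 123], [112, 97, 93], [121, 59, 56], [139, 27, 24], [145, 16, 8], [145, 16, 6], [142, 17, 9], [126, 20, 15], [89, 15, 17], [47, 27, 26], [60, 62, 59], [110, 107, 103], [136, 131, 126], [126, 122, 118], [118, 114, 111], [132, 128, 124], [146, 141, 135], [149, 144, 139], [147, 142, 138], [131, 128, 123], [117, 112, 110], [126, 121, 118]]
```

View pics/w5d.png

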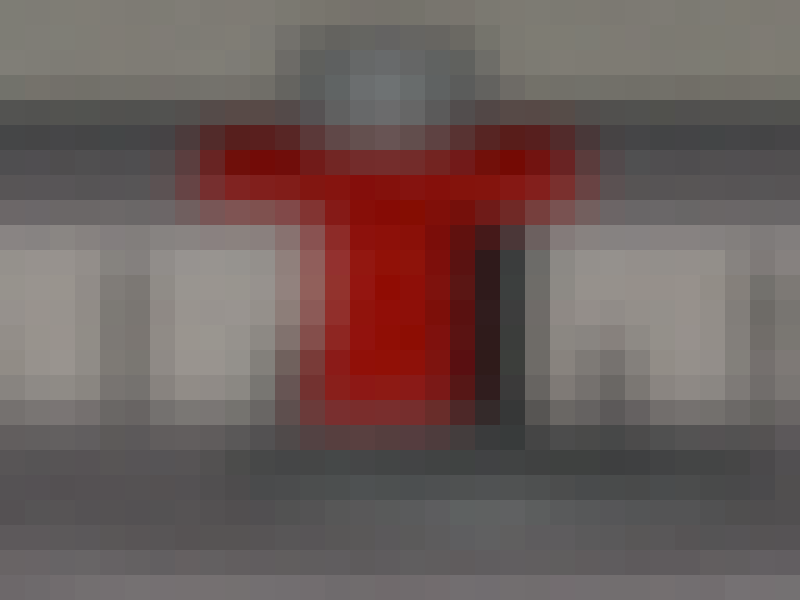

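Request:
drive_tool --moves '[[1, [0, 4, 0], 0], [1, [0, 8, 0], 0], [1, [0, 10.4, 1], 0], [1, [0, 10.4, 4], 0], [1, [0, 10.4, 6.5], 0], [1, [0, 10.4, 6.8], 0], [1, [0, 10.4, 6.8], 0]]'

```text
clock: 13.2
eef_pos: [515.2, 281.4, 82.2]
tcp_rot: [3.139, 0.004, -2.949]
contact_force: [0.1, 0.5, 0.8]
opening: 0.005
```

```bash
python3 go.py 514.5 284.6 77 3.334
```

```text
t 13.2 pos [515.2 281.4  82.2] yaw -2.949 F [0.1 0.5 0.8] op 0.0 q [ 0.5   0.47  1.83  0.    0.83 -1.27]
shift cm [0.01 0.33 0.52] roll 0.0
```

Request:
drive_tool --moves '[[1, [0, -0.27, 0.2], 0], [1, [0, -0.27, 0.45], 0], [1, [0, -0.27, 0.53], 0], [1, [0, 0, 0.53], 0], [1, [0, 0.26, 0.53], 0], [1, [0, 0.52, 0.53], 0], [1, [0, 0.78, 0.53], 0], [1, [0, 0.78, 0.53], 0]]'

```text
clock: 14.2
eef_pos: [514.3, 289.4, 77.6]
tcp_rot: [3.139, 0.005, -2.949]
contact_force: [-1.1, 0.4, 6.2]
opening: -0.001
```

Request:
drive_tool --moves '[[1, [0, 0, -1], 0], [1, [0, 0, -4], 0], [1, [0, -4, -6.5], 0], [1, [0, -8, -7], 0], [1, [0, -11.5, -7], 0], [1, [0, -11.5, -7], 0]]'

```text
clock: 14.95
eef_pos: [536.3, 174.3, 147.9]
tcp_rot: [3.139, 0.005, -2.951]
contact_force: [-0.8, -0.3, 0.6]
opening: 0.002
```

```bash
python3 look.py 6;python3 - <<'E'
import cv2
im=cv2.imread('pics/w6.png')[155:179,304:336]; cv2.imwrite('pics/w6d.png',cv2.resize(im,(800,600),interpolation=cv2.INTER_NEAREST))
E
```

```text
clock 14.95 tip in rotary [  0.2 -37.4] z 147.9 F [-0.8 -0.3  0.6]
crop 283 129
pointer 0.91 [323.  169.3] [-49.9 -33.2]
mark 0.7 [322.8 167.5] [-51.3 -33.3]
```

View pics/w6c.png

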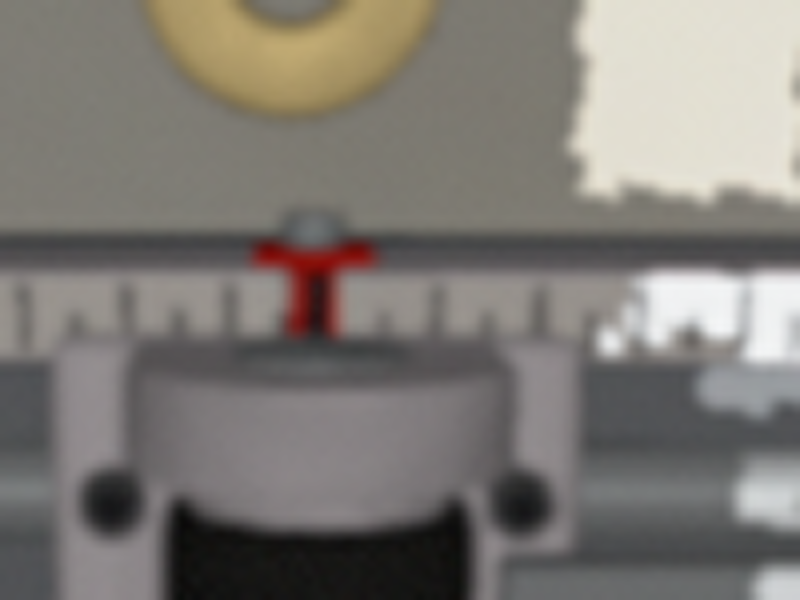

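View pics/w6d.png

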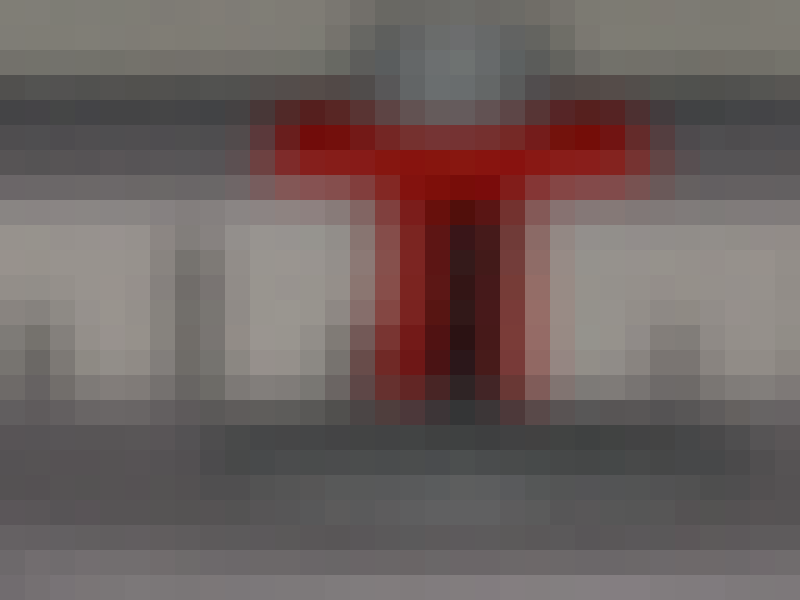

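Request:
drive_tool --moves '[[1, [2, 3.5, 0], 0], [1, [4, 7.04, 0.5], 0], [1, [4, 7.04, 3], 0], [1, [4, 7.04, 4.2], 0], [1, [4, 7.04, 4.2], 0]]'

```text
clock: 15.78
eef_pos: [482.8, 238.6, 104.7]
tcp_rot: [3.139, 0.003, -2.948]
contact_force: [0.2, 0.8, 0.1]
opening: 0.002
```

```bash
python3 look.py 7
```

```text
clock 15.78 tip in rotary [-40.   35.9] z 104.7 F [0.2 0.8 0.1]
crop 180 195
red 215.5 229.0 213 218 229 229 rot [array([-54.1, -35.9]), array([-55.4, -34.6])]
pointer 0.6 [218.1 238.1] [-48.8 -33.4]
mark 0.54 [217.4 237.3] [-49.3 -33.8]
```

View pics/w7.png

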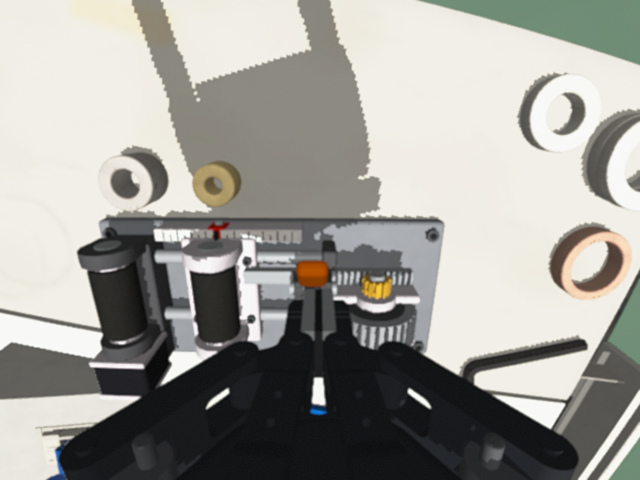

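Request:
drive_tool --moves '[[1, [0, -0.27, 0.6], 0], [1, [0, -0.27, 1.2], 0], [1, [0.2, -0.27, 1.6], 0], [1, [0.5, -0.27, 1.9], 0], [1, [0.8, -0.27, 2.15], 0], [1, [1.1, -0.27, 2.5], 0], [1, [1.4, -0.27, 2.85], 0]]'

```text
clock: 16.85
eef_pos: [471.3, 233.5, 77.6]
tcp_rot: [3.138, 0.007, -2.949]
contact_force: [3.2, -0.4, 2.9]
opening: -0.001
```

```bash
python3 look.py 8
```

```text
clock 16.85 tip in rotary [-52.2  33.1] z 77.6 F [ 3.2 -0.4  2.9]
crop 175 227
red 209.5818181818182 260.1818181818182 200 218 259 263 rot [array([-54. , -35.6]), array([-55.7, -34.2])]
pointer 0.59 [210.  269.6] [-49.2 -34.7]
mark 0.83 [212.  268.3] [-50.1 -33.3]
```

View pics/w8.png

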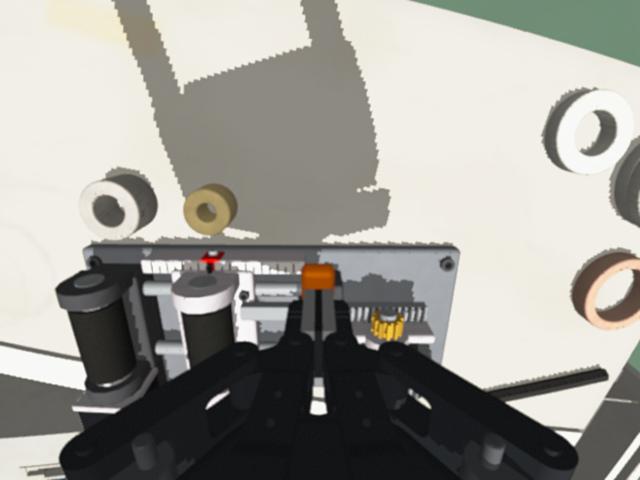

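Request:
drive_tool --moves '[[1, [0.3, 0, 0.45], 0], [1, [0.6, 0, 0.85], 0], [1, [0.9, 0, 1.2], 0], [1, [1.2, 0, 1.5], 0], [1, [1.2, 0, 1.6], 0], [1, [1.2, 0, 1.6], 0]]'

```text
clock: 17.8
eef_pos: [458.1, 230.9, 61.3]
tcp_rot: [3.139, 0.004, -2.949]
contact_force: [0.0, 1.1, 7.4]
opening: -0.002
```

Near level; press slightly more.

Request:
drive_tool --moves '[[1, [0, 0, 0.08], 0], [1, [0, 0, 0.12], 0], [1, [0, 0, 0.12], 0]]'

```text
clock: 18.18
eef_pos: [458.1, 231.0, 61.0]
tcp_rot: [3.138, 0.004, -2.949]
contact_force: [-1.2, -0.8, 16.7]
opening: -0.002
```

Request:
drive_tool --moves '[[1, [0, 0, -1], 0], [1, [0, 0, -4], 0], [1, [-2, -3, -8], 0], [1, [-5, -6.7, -9], 0], [1, [-6, -6.7, -9], 0], [1, [-6, -6.7, -9], 0]]'

```text
clock: 18.92
eef_pos: [528.8, 176.3, 150.3]
tcp_rot: [3.138, 0.002, -2.95]
contact_force: [0.5, -0.1, 0.2]
opening: -0.001
```

```bash
python3 look.py 9; python3 - <<'E'
from h import *
for c,(x,y) in{'scene':(200,220),'side':(200,210)}.items():
    save(c,c+'9.png')
    im=cv2.imread(f'pics/{c}9.png')[y:y+150,x:x+200]; cv2.imwrite(f'pics/{c}9c.png',cv2.resize(im,(800,600),interpolation=cv2.INTER_CUBIC))
E
```

```text
clock 18.93 tip in rotary [ -6.8 -34. ] z 150.3 F [ 0.5 -0.1  0.2]
crop 278 138
pointer 0.77 [320.2 179.8] [-48.8 -31.9]
mark 0.41 [319.  176.2] [-51.6 -32.8]
```

View pics/w9c.png

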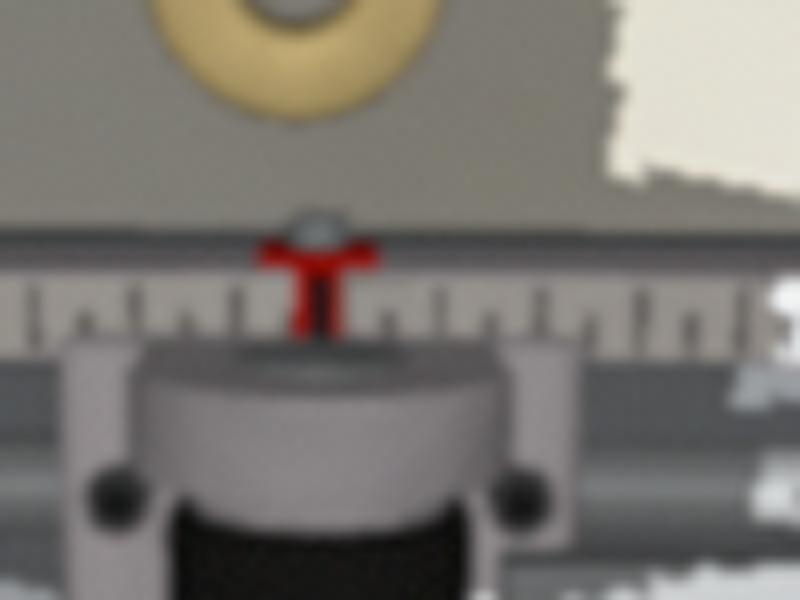

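View pics/side9c.png

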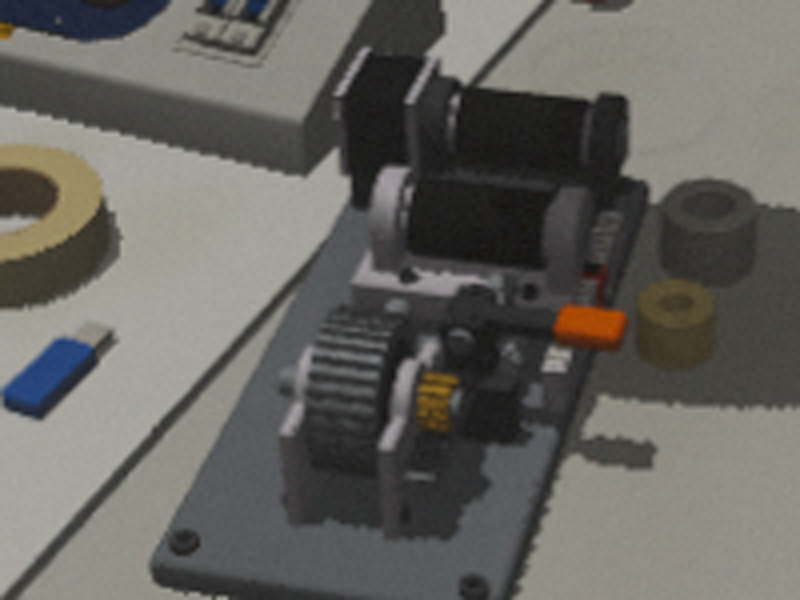

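View pics/w9.png

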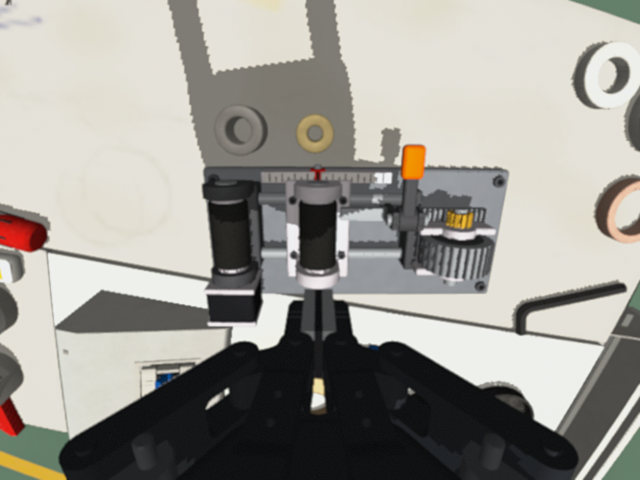

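```bash
python3 - <<'E'
from h import *
a=.1928;o=np.array([528.9,211.0]);L=lambda X:np.array([o[0]+np.cos(a)*X[0]-np.sin(a)*X[1],o[1]+np.sin(a)*X[0]+np.cos(a)*X[1],X[2]])
for c in('side','scene'):
    f=r.grab_frame(c)
    C=f['color'].astype(int);m=(C[...,0]>130)&(C[...,1]<130)&(C[...,1]>50)&(C[...,2]<60);m[:260]=0;m[320:]=0;m[:,:270]=0;m[:,370:]=0
    ys,xs=np.nonzero(m);print(c,'orange',xs.mean(),ys.mean(),xs.min(),xs.max(),ys.min(),ys.max())
    print(' pivot pred',proj(f,L((-27,33,54))), [ (q['at'],q['score']) for q in r.spot_point('lock_pivot',c)[:1]])
    for t in(0,.05,.1,.2):
        print(t,proj(f,L((-27-43*np.cos(t)+5*np.sin(t),33,54+43*np.sin(t)+5*np.cos(t)))))
E
```

```text
side orange 344.76785714285717 291.17857142857144 305 355 287 307
 pivot pred [318.3013285 289.4876606] [([320.5, 290.6], 0.98)]
0 [348.59884568 290.38727599]
0.05 [348.37929585 289.10204793]
0.1 [348.0826218  287.81424228]
0.2 [347.25998369 285.24443772]
scene orange 303.20338983050846 314.3813559322034 296 311 308 319
 pivot pred [286.63739183 299.62534545] [([284.4, 301.5], 0.93)]
0 [304.3635845  316.45902116]
0.05 [304.19164965 315.4286284 ]
0.1 [303.97380143 314.35400598]
0.2 [303.40203012 312.08318194]
```

```bash
python3 -c "
from rig import r
print(r.sense()['contact_force'],r.sense()['clock']);print(r.sign_off())"
```

```text
[ 0.08148193 -0.60513962  0.15755569] 19.425
the job is handed in; nothing more can be done
None
```

The gap is set to the gauge mark and the cam lever is down flat. I handed the job in at 19.4 s with the gripper clear of everything.

- **Wheel:** I rolled it to the left with the shut fingertips in four strokes, mostly at about 3 to 13 N. That top reading, 12.8 N, was once on the first stroke, slightly over the suggested 10 N.
- **Pointer:** Wrist-camera pictures from straight above the mark show the black pointer in the middle of the red band, both before and after locking.
- **Lever:** I pressed it down on the orange pad until it stopped. The tip stood at z = 61.0 mm, where level is 61.5 mm, and moved only 0.3 mm more as the force rose from 7.4 to 16.7 N. The scene and side pictures agree with level only to about 0.05 to 0.1 rad, so the stop is the stronger evidence.
- **Other items:** The bushes and USB stick show no movement in the side view. I compared that by eye rather than measuring it.

One reading disagreed along the way. Before the last stroke, the network put the pointer 6.8 mm from the mark, while the picture showed about 3 mm. I went by the picture, and the next view confirmed it.

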